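# Feed empty sample carriers into the loading lane

### The job

Push the three empty blue sample carriers one at a time through the narrow gate at the yellow line into the lane, so that all three queue upright in single file, each wholly past the line; keep the others clear of the gate until their turn. Slide them along the plate with the fingertips or the outside of the fingers: do not pick up or tip any of them. Leave the carrier that holds the red-capped tube where it stands, and do not disturb the vials and other things around.

Things in the scene. Friction and masses are not known exactly. Their poses are not given: they have to be found in the camera images.
- infeed: carrier loading module, fixed: white housing 284 x 420 mm, flat plate 30 mm above the bench. Origin: on the bench under the middle of the gate; x, y along its edges, z up; -y is the way into the lane. Rimmed bay for loose carriers at y 0 to 260, x -125 to 125 mm, narrowing to the gate at y = 0. All rails, guides, rims and the stop stand only 9 mm above the plate; a carrier's upper 17 mm clears them
- gate (a point): middle of the gate, at plate height (30 mm above the bench): yellow line across the floor between two black bushes, 37 mm apart. Two straight dark metal guides in the bay lead to it, from x = +-128, y = 92 mm to x = +-23, y = 4 mm in the module's frame. Axes as infeed
- end_stop (a point): middle of the end stop's face, at plate height, at the far end of the straight lane: green belt as its floor, 37 mm wide inside, 110 mm long from the gate line. Three carriers in file (96 mm) leave 14 mm to spare. A grey reader 18 mm tall stands behind the stop. Axes as infeed
- carrier_1: empty sample carrier: blue round puck, 32 mm across, 26 mm tall, 35 g, with an open bore in the top (nothing in it); stands upright and slides on the module's plate. Origin: centre of its underside. Its turn about the vertical means nothing; the three empty carriers are alike
- carrier_2: empty sample carrier: blue round puck, 32 mm across, 26 mm tall, 35 g, with an open bore in the top (nothing in it); stands upright and slides on the module's plate. Origin: centre of its underside. Its turn about the vertical means nothing; the three empty carriers are alike
- carrier_3: empty sample carrier: blue round puck, 32 mm across, 26 mm tall, 35 g, with an open bore in the top (nothing in it); stands upright and slides on the module's plate. Origin: centre of its underside. Its turn about the vertical means nothing; the three empty carriers are alike
- loaded_carrier: the same blue puck (32 mm across) but holding a white sample tube with a red cap, 58 mm tall in all; stands in the bay among the empty ones. Origin: centre of its underside. To be left where it stands
- vial_red: control vial, amber glass, 22 mm across, 40 mm tall, standing on the plate beside the lane, with a red stopper. Origin: centre of its underside. Bystander
- vial_grey: control vial, amber glass, 22 mm across, 40 mm tall, standing on the plate beside the lane, with a grey stopper. Origin: centre of its underside. Bystander
- pipette: white and blue pipette lying on the bench to the robot's right, along its own x from -30 to +215 mm, 26 mm thick. Origin: on the bench under the near end of its white grip. Bystander
- marker: white and blue marker pen lying on the bench to the robot's left, along its own x from 0 to 128 mm, 14 mm thick. Origin: on the bench under its white end. Bystander
- reagent_bottle: white bottle with an orange cap to the right, beyond the pipette, 60 mm across, 125 mm tall. Origin: centre of its underside. Bystander

How it is judged (in metres and radians):
On the way, in this order (a step that is already met when the one before it is completed fails the run):
1. one empty carrier is wholly past the gate line, the other two still wholly short of it ((((y of carrier_1 in the frame of infeed below -0.013 m and x of carrier_1 in the frame of infeed between -0.008 and 0.008 m) and y of each of carrier_2, carrier_3 in the frame of infeed above 0.02 m) or ((y of carrier_2 in the frame of infeed below -0.013 m and x of carrier_2 in the frame of infeed between -0.008 and 0.008 m) and y of each of carrier_1, carrier_3 in the frame of infeed above 0.02 m) or ((y of carrier_3 in the frame of infeed below -0.013 m and x of carrier_3 in the frame of infeed between -0.008 and 0.008 m) and y of each of carrier_1, carrier_2 in the frame of infeed above 0.02 m))), for 0.2 s.
2. a second one is wholly past the gate line, the third still wholly short of it ((((y of carrier_1 in the frame of infeed below -0.013 m and x of carrier_1 in the frame of infeed between -0.008 and 0.008 m) and (y of carrier_2 in the frame of infeed below -0.013 m and x of carrier_2 in the frame of infeed between -0.008 and 0.008 m) and y of carrier_3 in the frame of infeed above 0.02 m) or ((y of carrier_1 in the frame of infeed below -0.013 m and x of carrier_1 in the frame of infeed between -0.008 and 0.008 m) and (y of carrier_3 in the frame of infeed below -0.013 m and x of carrier_3 in the frame of infeed between -0.008 and 0.008 m) and y of carrier_2 in the frame of infeed above 0.02 m) or ((y of carrier_2 in the frame of infeed below -0.013 m and x of carrier_2 in the frame of infeed between -0.008 and 0.008 m) and (y of carrier_3 in the frame of infeed below -0.013 m and x of carrier_3 in the frame of infeed between -0.008 and 0.008 m) and y of carrier_1 in the frame of infeed above 0.02 m))), for 0.2 s.
3. all three are wholly past the gate line (y of each of carrier_1, carrier_2, carrier_3 in the frame of infeed below -0.013 m and x of carrier_1 in the frame of infeed between -0.008 and 0.008 m and x of carrier_2 in the frame of infeed between -0.008 and 0.008 m and x of carrier_3 in the frame of infeed between -0.008 and 0.008 m), for 0.2 s.
At the end, for the whole second after the job is handed in: All three empty carriers stand upright at rest in the lane, each wholly between the gate line and the end stop (3 mm grace at the line), flat on the plate; each went through while those after it were still at least 4 mm short of the line; the loaded carrier is within 6 mm of where it stood (y of carrier_1 in the frame of infeed between -0.112 and -0.013 m and x of carrier_1 in the frame of infeed between -0.006 and 0.006 m and z of carrier_1 in the frame of infeed between 0.027 and 0.033 m and angle between each of carrier_1, carrier_2, carrier_3, loaded_carrier's own z axis and vertical below 0.1 rad and linear speed of each of carrier_1, carrier_2, carrier_3 below 0.01 m/s and y of carrier_2 in the frame of infeed between -0.112 and -0.013 m and x of carrier_2 in the frame of infeed between -0.006 and 0.006 m and z of carrier_2 in the frame of infeed between 0.027 and 0.033 m and y of carrier_3 in the frame of infeed between -0.112 and -0.013 m and x of carrier_3 in the frame of infeed between -0.006 and 0.006 m and z of carrier_3 in the frame of infeed between 0.027 and 0.033 m and distance of loaded_carrier from where it was at the start of the episode below 0.006 m); the robot touches nothing.
It fails at once if an empty carrier is lifted off the plate (more than 6 mm), tipped, or drops off it (z of any of carrier_1, carrier_2, carrier_3 in the frame of infeed above 0.036 m or z of any of carrier_1, carrier_2, carrier_3 in the frame of infeed below 0.024 m or angle between any of carrier_1, carrier_2, carrier_3's own z axis and vertical above 0.3 rad).
It fails at once if the loaded carrier is shifted more than 6 mm, lifted or tipped (distance of loaded_carrier from where it was at the start of the episode above 0.006 m or angle between loaded_carrier's own z axis and vertical above 0.15 rad).
It fails at once if a bystander (vials, pipette, marker, bottle) is moved more than 10 mm (distance of any of vial_red, vial_grey, pipette, marker, reagent_bottle from where it was at the start of the episode above 0.01 m).
It also fails if it takes over 64 s, if anything falls off the work surface, if the arm or the gripper's body presses on something with over 40 N, if the wrist force passes 120 N, or if a joint passes its speed limit or range.

### The arm

A 6-joint arm with a two-finger parallel gripper is mounted at the origin on the work surface. World frame = base frame: x ahead of the robot, y to its left, z up, the work surface at z = 0. Lengths are in mm, angles in rad, forces in N, time in s.
With the tool pointing down it reaches from about 300 to 775 mm from the base axis. Payload 14.6 kg.
Tool frame: the origin (TCP) lies between the finger pads; the fingertips stand 8 mm ahead of it and the grasp point (between the pads) lies 11 mm behind it; z points along the fingers, y is the direction in which the jaws open and shut (so a half turn about z gives the same grasp; the last joint's range is limited). The gripper opens to 94 mm and grips with 3 to 60 N. Pads are 16 mm wide; open, the fingers measure 119 mm over their backs; the gripper's body (75 mm by 177 mm) begins 78 mm behind the grasp point.
Start: joints at [1.146, 0.3, 1.521, -0, 1.321, -0.067], TCP at [192.615, 515.159, 213.446] pointing down, gripper open.
Joint ranges: [-3.03, 3.03], [-0.79, 2.21], [0.23, 2.52], [-1.04, 4.18], [0, 3.07], [-2.55, 2.55]. Speed limits (rad/s): [2.22, 2.22, 2.57, 3.14, 3.14, 3.14].

### API

Orientations are given as [roll, pitch, yaw] about the fixed x, y, z axes, in that order (R = Rz(yaw) Ry(pitch) Rx(roll)).
In Python, from cell import manip gives the robot as it stands. The module is installed in compiled form; this text tells all that it offers.
- The arm moves only by the tool send_rows, never from a script. Its argument "series" is a list that holds one entry, the list of rows, each a list of 5 numbers: the opening, from 0 (shut) to 1 (fully open), then the shift along the tool's x, y, z in mm, then the turn about the tool's z in degrees. In form: [[[gripper, dx, dy, dz, roll], ...]]. A call has 1 to 10 rows; each row is the pose to reach, as a shift and turn from the pose commanded when the call began, along the tool's axes at that moment; what a row does not reach only later rows make up. A row lasts 1/10 s, in which the tool goes at most 50 mm and 8.59 degrees, less where a joint would pass 70% of its speed; a pose out of reach is approached as far as the arm can. A call with a gripper value outside its range is refused whole. The fingers move at their own pace and stop on an object; "newtons" is the grip in N (left out, the last holds). Time passes only in rows, so rows that repeat a pose let the fingers close. It gives the time, the measured TCP pose, the force and the opening at its end, in the units of the state.
- manip.read_state(): the state, without advancing time (a new reading comes with each control period).
- manip.camera(name): name is "side" or "top" or "wrist"; returns a dict with "img" (384x512x3 uint8, red, green, blue), "vfov" (degrees; the focal length in pixels is half the picture's height over the tangent of half this angle, whatever the lens; pixels are square), "cx", "cy" (the principal point, pixels), "dist" ([k1, k2, p1, p2, k3] as OpenCV has them; the pictures are not rectified), "pose" (4x4, takes a point from camera to world coordinates); the wrist camera has in their place "T_tool_cam" (4x4, takes a point from camera to tool coordinates, whose origin is the TCP and whose axes are the flange's). Camera axes: x right, y down, z forward; pixel columns grow to the right and rows downward; lengths in mm; the calibration is good to about 2 mm. A picture is of the moment at which its call begins: read the wrist's pose just before it. There is no depth.
- manip.sign_off(): hands the job in, once; it reports no verdict.
Trained networks look in a picture, given as the dict that the camera call returned (one of the last four; its "shot" number tells which), for a name from the list of things; names that differ only in an ending like _2 or _b are one class to them, and where a whole thing is asked for, a point or a joint stands for the part that bears it (a point fixed in the world has none). Each returns a list of dicts, best first, with "conf" (0 to 1); they miss things now and then, are a little off and sometimes report something else, mostly with a low value. They report only what shows in the picture. A call takes as long as a camera call.
- manip.find_in(target, picture): "rect" ([left, top, width, height] in pixels, round what is visible of it).
- manip.silhouettes(target, picture): "pixels" (384x512 bool, what is visible of it) and "rect" ([left, top, width, height] in pixels, round what is visible of it).
The state is a dict: "clock": time; "joints": joint angles; "qd": joint speeds; "effort": joint torques, N m; "eef_pos": TCP position; "eef_rot": TCP orientation; "wrist_force": force on the tool from outside, world axes, zero at the start; "moment": the same for the moment, N m; "finger_gap": finger opening in mm.
Only numpy, scipy, OpenCV 4.12 (cv2) and the standard library are available. Lean on these libraries where they do the work, as an engineer would, in place of code of your own. Each camera call takes 0.05 s, during which the arm holds its last target. There are 200 camera calls.

## Working session

There is one attempt and no reset: what is moved stays moved. The work goes in short steps, Python scripts to look and compute and a tool call to move; the robot and the scene stay as the last step left them, time stands still between calls to the robot, and variables do not carry over. Pictures are saved under pics/ and viewed, about 8 in all and at most 12, crops included, and the job is handed in when it is done.

Besides the shell and the picture viewer there is one more tool, called after "Call:" in YAML: its name, and indented under it one key for each argument. send_rows: Moves the arm, as the interface text tells. Its arguments: {"type":"object","properties":{"series":{"type":"array"},"newtons":{"type":"number"}},"required":["series"]}

```bash
mkdir -p pics; cat > h.py <<'E'
import numpy as np, cv2
from cell import manip
from scipy.spatial.transform import Rotation as R
def K(c):
    f=192/np.tan(np.radians(c['vfov'])/2); return np.array([[f,0,c['cx']],[0,f,c['cy']],[0,0,1.]])
def pose(c,st=None):
    if 'pose' in c: return np.array(c['pose'])
    T=np.eye(4); T[:3,:3]=R.from_euler('xyz',st['eef_rot']).as_matrix(); T[:3,3]=st['eef_pos']
    return T@np.array(c['T_tool_cam'])
def onz(c,uv,z,P):
    n=cv2.undistortPoints(np.array(uv,float).reshape(-1,1,2),K(c),np.array(c['dist'],float)).reshape(-1,2)
    d=np.c_[n,np.ones(len(n))]@P[:3,:3].T; o=P[:3,3]
    return o+d*((z-o[2])/d[:,2])[:,None]
def proj(c,X,P):
    W=np.linalg.inv(P); return cv2.projectPoints(np.array(X,float),cv2.Rodrigues(W[:3,:3])[0],W[:3,3],K(c),np.array(c['dist'],float))[0].reshape(-1,2)
def save(c,n): cv2.imwrite('pics/'+n+'.png',c['img'][:,:,::-1])
E
python3 - <<'E'
from h import *
s=manip.read_state(); print({k:np.round(v,3) for k,v in s.items()})
for n in ['top','side','wrist']:
    c=manip.camera(n); save(c,n); P=pose(c,s); print(n,c['vfov'],P.round(2).tolist())
    for t in ['carrier_1','loaded_carrier','infeed','vial_red','vial_grey']:
        for d in manip.find_in(t,c):
            r=d['rect']; print(t,round(d['conf'],2),np.round(r),onz(c,[[r[0]+r[2]/2,r[1]+r[3]/2]],45,P).round(1))
a=[cv2.imread(f'pics/{n}.png') for n in ['top','side','wrist']]
E
```

```text
{'clock': np.float64(0.0), 'joints': array([ 1.146,  0.3  ,  1.522, -0.   ,  1.321, -0.067]), 'qd': array([-0.   , -0.   ,  0.002,  0.001,  0.   ,  0.002]), 'effort': array([-2.0000e-03, -5.3180e+01, -3.5275e+01,  7.1000e-02,  2.4000e-02,
       -0.0000e+00]), 'eef_pos': array([192.514, 514.942, 212.887]), 'eef_rot': array([-3.14 , -0.   ,  2.784]), 'wrist_force': array([-0.678,  0.306, -0.2  ]), 'moment': array([-0.003, -0.025,  0.024]), 'finger_gap': np.float64(93.86)}
top 56.30874356870776 [[-0.0, -1.0, 0.07, 463.66], [-1.0, -0.0, -0.02, 16.16], [0.02, -0.07, -1.0, 1076.29], [0.0, 0.0, 0.0, 1.0]]
carrier_1 0.62 [184. 125. 141. 100.] [[578.9 -21.4  45. ]]
carrier_1 0.44 [204. 150.  11.   9.] [[638.2 109.5  45. ]]
infeed 0.71 [182. 128. 144.  96.] [[575.4 -19.2  45. ]]
vial_red 0.74 [200. 173.  14.  13.] [[564.6 115.9  45. ]]
vial_grey 0.43 [302. 141.   7.  11.] [[ 663.2 -169.2   45. ]]
side 53.6456151335246 [[0.76, -0.44, 0.47, 94.97], [-0.65, -0.51, 0.57, -562.35], [-0.01, -0.74, -0.67, 714.37], [0.0, 0.0, 0.0, 1.0]]
carrier_1 0.73 [269. 166.   8.  11.] [[663.7  29.3  45. ]]
carrier_1 0.57 [218. 190.  13.  13.] [[502.1  39.9  45. ]]
loaded_carrier 0.51 [219. 162.  11.  18.] [[565.5 124.   45. ]]
infeed 0.89 [182. 143. 182. 140.] [[555.3 -86.1  45. ]]
vial_grey 0.49 [325. 199.   9.  16.] [[ 675.6 -166.3   45. ]]
wrist 60.29725121226019 [[0.35, 0.9, 0.25, 120.39], [0.94, -0.34, -0.09, 541.71], [-0.0, 0.27, -0.96, 385.23], [0.0, 0.0, 0.0, 1.0]]
loaded_carrier 0.6 [166. 340.  34.  44.] [[387.7 344.   45. ]]
```

View pics/top.png

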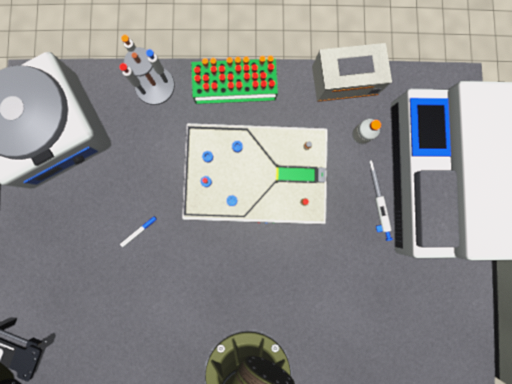

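View pics/wrist.png

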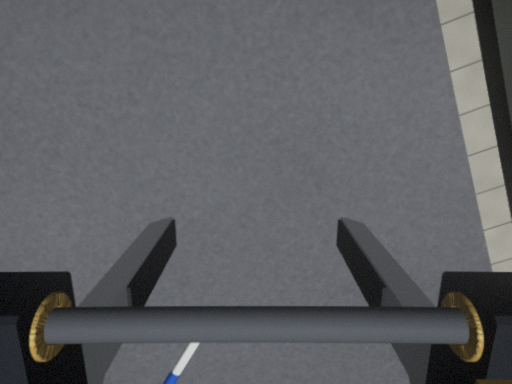

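The top view shows the infeed at about (183–328, 124–223), with its lane running to the right (world -y). The empties are near (208,157), (237,146) and (232,201). The loaded carrier is at (206,182), and the vials are at (308,146) and (305,202). The wrist view shows only the bench and the marker.

```bash
python3 - <<'E'
from h import *
c=manip.camera('top'); P=pose(c); im=c['img']
hsv=cv2.cvtColor(im,cv2.COLOR_RGB2HSV)
def blobs(m,z,nm):
    n,l,s,ce=cv2.connectedComponentsWithStats(m.astype(np.uint8))
    for i in range(1,n):
        if s[i,4]>5 and 180<ce[i][0]<332 and 118<ce[i][1]<230: print(nm,s[i].tolist(),onz(c,[ce[i]],z,P)[0].round(1))
blobs(cv2.inRange(hsv,(95,120,60),(125,255,255))>0,50,'blue')
blobs(cv2.inRange(hsv,(45,120,60),(75,255,255))>0,30,'green')
blobs(cv2.inRange(hsv,(20,100,100),(38,255,255))>0,30,'yellow')
blobs((cv2.inRange(hsv,(0,150,100),(8,255,255))>0),75,'red')
g=cv2.inRange(hsv,(45,120,60),(75,255,255)); g[:118]=0; g[230:]=0;g[:,:180]=0;g[:,332:]=0
r=cv2.boxPoints(cv2.minAreaRect(np.argwhere(g)[:,::-1].astype(np.float32))); print(onz(c,r,30,P).round(1).tolist())
for d in manip.silhouettes('infeed',c)[:1]:
    pts=np.argwhere(d['pixels'])[:,::-1].astype(np.float32)
    w=onz(c,pts,32,P)[:,:2].astype(np.float32); rr=cv2.minAreaRect(w); print(d['conf'],rr,cv2.boxPoints(rr).round(1).tolist())
cr=cv2.resize(im[115:232,175:335],None,fx=5,fy=5,interpolation=cv2.INTER_CUBIC); cv2.imwrite('pics/crop.png',cr[:,:,::-1])
E
```

```text
blue [233, 141, 9, 11, 83] [662.8  30.1  50. ]
blue [203, 152, 10, 10, 82] [632.8 115.4  50. ]
blue [201, 177, 10, 10, 41] [557.1 117.5  50. ]
blue [227, 196, 10, 10, 78] [505.7  45.8  50. ]
green [278, 167, 37, 14, 457] [ 584.3 -143.9   30. ]
yellow [276, 167, 2, 14, 26] [585.3 -85.9  30. ]
red [204, 179, 3, 3, 8] [561.1 119.5  75. ]
red [303, 199, 5, 6, 25] [ 501.5 -160.9   75. ]
[[567.5, -88.8, 30.0], [605.0, -90.3, 30.0], [601.3, -198.0, 30.0], [563.8, -196.1, 30.0]]
0.91 ((585.7977294921875, -22.518142700195312), (417.4081726074219, 282.48858642578125), 87.98434448242188) [[437.29998779296875, -226.10000610351562], [719.5999755859375, -236.10000610351562], [734.2999877929688, 181.10000610351562], [452.0, 191.0]]
```

View pics/crop.png

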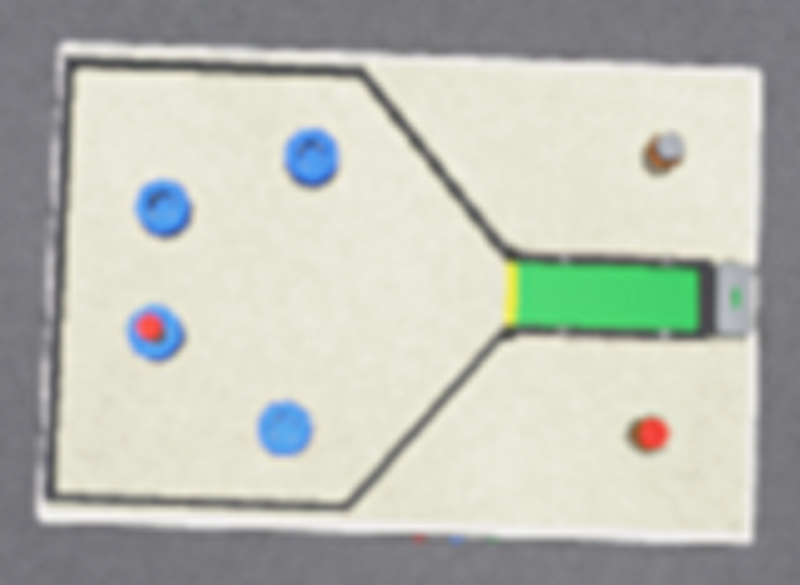

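Crop: the gate's yellow line is at crop x≈512, and the empties are at (165,208), (312,157) and (285,430). The loaded carrier is at (157,333). From this the gate is at world ≈(585.5, -86) and the module yaw is ≈-2°. Next I hover over the bay for one close look.

Call:
send_rows:
  series:
    - [[0.22,-40,-26,0,8],[0.22,-80,-51,0,16],[0.22,-120,-77,0,24],[0.22,-160,-103,0,32],[0.22,-200,-129,0,40],[0.22,-240,-155,0,48],[0.22,-280,-180,0,56],[0.22,-320,-206,0,64],[0.22,-360,-232,0,71.5],[0.22,-400,-258,0,71.5]]

```text
clock: 2.0
eef_pos: [477.8, 131.6, 213.7]
eef_rot: [3.141, -0.0, 1.531]
wrist_force: [-0.1, 0.9, 0.4]
finger_gap: 21.0
```

```bash
python3 - <<'E'
from h import *
s=manip.read_state(); print(s['clock'],s['eef_pos'],s['eef_rot'],s['finger_gap'],s['joints'])
p=np.array([588,-16])-s['eef_pos'][:2]; y=s['eef_rot'][2]
print('need',p@[np.cos(y),np.sin(y)],p@[np.sin(y),-np.cos(y)],'turn',np.degrees(y-1.537))
E
```

```text
2.0 [477.83809872 131.59523002 213.68209078] [ 3.14108995e+00 -1.79303115e-04  1.53096922e+00] 21.029205179892514 [1.94791722e-01 1.78052558e-01 1.67131194e+00 5.98409977e-05
 1.29169754e+00 2.34602404e-01]
need -143.09191771147425 115.9512807390129 turn -0.3455382965408671
```

Call:
send_rows:
  series:
    - [[0.22,-38,30,0,0],[0.22,-76,60,0,0],[0.22,-114,92,0,0],[0.22,-143,116,0,0],[0.22,-143,116,0,0]]

```text
clock: 2.5
eef_pos: [589.3, -17.0, 212.6]
eef_rot: [-3.141, 0.0, 1.532]
wrist_force: [-0.0, 0.2, -0.4]
finger_gap: 21.0
```

```bash
python3 - <<'E'
from h import *
s=manip.read_state(); print(s['clock'],s['eef_pos'],s['eef_rot'])
c=manip.camera('wrist'); P=pose(c,s); im=c['img']; save(c,'w2')
hsv=cv2.cvtColor(im,cv2.COLOR_RGB2HSV)
def blobs(m,z,nm):
    n,l,st,ce=cv2.connectedComponentsWithStats(m.astype(np.uint8))
    for i in range(1,n):
        if st[i,4]>60:
            print(nm,st[i].tolist(),onz(c,[ce[i]],z,P)[0].round(1))
blobs(cv2.inRange(hsv,(95,120,60),(125,255,255))>0,45,'blue')
blobs(cv2.inRange(hsv,(45,120,60),(75,255,255))>0,30,'green')
blobs(cv2.inRange(hsv,(20,100,100),(38,255,255))>0,30,'yellow')
E
```

```text
2.5 [589.34131805 -17.04289653 212.59252431] [-3.14100625e+00  4.11592308e-04  1.53214522e+00]
blue [202, 7, 34, 38, 497] [561.4 119.8  45. ]
blue [282, 9, 34, 37, 830] [634.  118.4  45. ]
blue [152, 96, 32, 32, 696] [503.6  46.5  45. ]
blue [313, 106, 32, 31, 679] [664.2  31.2  45. ]
green [446, 0, 33, 209, 3014] [801.9  45.7  30. ]
green [478, 0, 34, 231, 3885] [843.2  17.5  30. ]
green [239, 229, 33, 77, 2354] [ 583.5 -138.8   30. ]
yellow [239, 224, 33, 5, 163] [585.3 -86.   30. ]
yellow [306, 307, 5, 52, 173] [ 647.  -236.7   30. ]
yellow [202, 309, 5, 50, 174] [ 515.  -231.1   30. ]
```

View pics/w2.png

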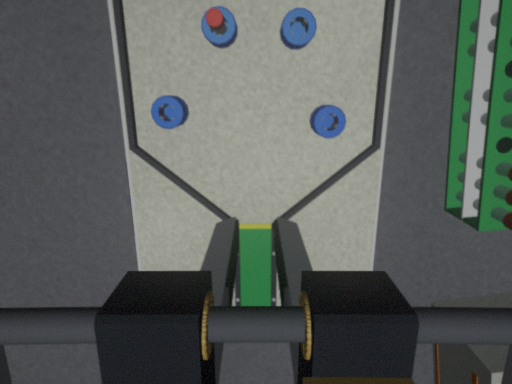

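The wrist view agrees with the top view to about 1–2 mm. Empties are at (169,112), (329,121) and (299,28), the loaded carrier at (219,25), and the gate line at (256,226), i.e. world (585.3,-86). Next I write the planner for the push path: the two fingers, 20 mm apart, act as a cradle behind the puck.

```bash
cat > plan.py <<'E'
from h import *
import json,sys
G=np.array([585.3,-86.]); YM=-0.034; OFF=20.5
M=np.array([[np.cos(YM),-np.sin(YM)],[np.sin(YM),np.cos(YM)]])
def i2w(p): return G+M@np.array(p)
def w2i(p): return M.T@(np.array(p)-G)
def ax(y): return np.array([[np.cos(y),np.sin(y)],[np.sin(y),-np.cos(y)]])
def load(): return json.load(open('cmd.json'))
def log(r):  # r = last row sent [dx,dy,dz,roll]
    c=load(); p=np.array(c[:2])+ax(c[3]).T@np.array(r[:2]); c=[p[0],p[1],c[2]-r[2],c[3]-np.radians(r[3])]
    json.dump(c,open('cmd.json','w')); return c
def rel(c,p,z,y): # world target -> row
    d=ax(c[3])@(np.array(p)-c[:2]); return [round(d[0]),round(d[1]),round(c[2]-z),round(np.degrees(c[3]-y)*2)/2]
def route(p0,yend,step,back):
    p0=np.array(p0,float); C=np.array([0,45.]); E=np.array([0,8.])
    t=np.linspace(0,1,200)[:,None]; b=(1-t)**2*p0+2*t*(1-t)*C+t*t*E
    b=np.r_[b,np.c_[np.zeros(200),np.linspace(8,yend,201)[1:]]]
    h=np.gradient(b,axis=0); h/=np.linalg.norm(h,axis=1)[:,None]
    s=np.r_[0,np.cumsum(np.linalg.norm(np.diff(b,axis=0),axis=1))]
    S=np.append(np.arange(0,s[-1]-3,step),s[-1]); 
    B=np.c_[np.interp(S,s,b[:,0]),np.interp(S,s,b[:,1])]; H=np.c_[np.interp(S,s,h[:,0]),np.interp(S,s,h[:,1])]
    H/=np.linalg.norm(H,axis=1)[:,None]
    pts=[(B[0]-H[0]*(OFF+back),H[0])]+[(q-g*OFF,g) for q,g in zip(B,H)]
    return [(i2w(q),np.arctan2(-g[1],-g[0])+YM) for q,g in pts]
E
python3 - <<'E'
from plan import *
c=[192.615,515.159,213.446,2.784]; json.dump(c,open('cmd.json','w'))
log([-400,-258,0,71.5]); c=log([-143,116,0,0]); print(np.round(c,3))
for n,p in zip('ABCL',[(664,31),(634,117.5),(504.5,46),(560,119)]): print(n,w2i(p).round(1))
r=route(w2i((664,31)),-84,14,22)
a=rel(c,r[0][0],213.4,r[0][1]); print('hover',a); c=log(a)
c=log([0,0,162,0])
for i in range(1,len(r),10):
    rows=[rel(c,p,51.4,y) for p,y in r[i:i+10]]; print(rows); c=log(rows[-1])
    print(np.round(c,2))
E
```

```text
[587.975 -13.468 213.446   1.536]
A [ 74.7 119.6]
B [ 41.8 205. ]
C [-85.2 129.2]
L [-32.3 204. ]
hover [77, 104, 0, 45.0]
[[-22, 0, 0, 0.0], [-36, 0, 0, -1.0], [-50, 0, 0, -2.0], [-64, 0, 0, -3.5], [-78, 1, 0, -5.5], [-92, 1, 0, -7.5], [-106, 3, 0, -10.5], [-120, 4, 0, -15.0], [-134, 6, 0, -21.0], [-148, 9, 0, -31.5]]
[592.5  -47.66  51.45   1.3 ]
[[-14, -3, 0, -13.5], [-28, 1, 0, -13.5], [-42, 4, 0, -13.5], [-55, 7, 0, -13.5], [-69, 10, 0, -13.5], [-82, 14, 0, -13.5], [-96, 17, 0, -13.5], [-101, 18, 0, -13.5]]
[ 582.88 -149.8    51.45    1.54]
```

Call:
send_rows:
  series:
    - [[0.22,30,40,0,8],[0.22,60,80,0,16],[0.22,77,104,0,24],[0.22,77,104,0,32],[0.22,77,104,40,40],[0.22,77,104,80,45],[0.22,77,104,120,45],[0.22,77,104,150,45],[0.22,77,104,162,45],[0.22,77,104,162,45]]

```text
clock: 3.55
eef_pos: [693.6, 60.6, 50.4]
eef_rot: [-3.14, 0.002, 0.751]
wrist_force: [-0.2, 1.2, 0.8]
finger_gap: 20.7
```

```bash
python3 - <<'E'
from plan import *
c=[587.975,-13.468,213.446,1.536]; json.dump(c,open('cmd.json','w')); c=log([77,104,162,45]); print('cmd',np.round(c,3))
s=manip.read_state(); print(s['clock'],s['eef_pos'],s['eef_rot'],s['wrist_force'])
w=manip.camera('wrist'); save(w,'w3'); s=manip.read_state(); print(s['eef_pos'],s['eef_rot'])
hsv=cv2.cvtColor(w['img'],cv2.COLOR_RGB2HSV)
E
```

```text
cmd [694.591  59.867  51.446   0.751]
3.55 [693.62665461  60.5665253   50.43236801] [-3.13998033e+00  1.71490440e-03  7.51289295e-01] [-0.20550295  1.22833203  0.76566196]
[694.57298081  60.4124648   52.33363035] [ 3.14134384e+00 -3.45215070e-04  7.51138916e-01]
```

View pics/w3.png

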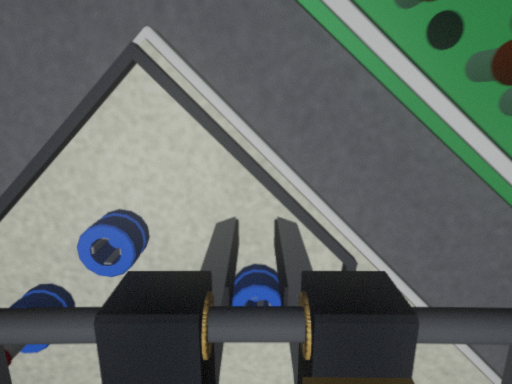

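View 5: puck A sits at (257,285), centred between the fingertips and just ahead of them. The arm tracks the command within 1 mm. I'll smooth the turn and push.

```bash
sed -i 's/C=np.array(\[0,45.\]); E=np.array(\[0,8.\])/C=np.array([0,58.]); E=np.array([0,6.])/; s/linspace(8,yend/linspace(6,yend/' plan.py
python3 - <<'E'
from plan import *
c=load()
r=route(w2i((664,31)),-84,11,22)
for i in range(1,len(r),10):
    rows=[rel(c,p,51.4,y) for p,y in r[i:i+10]]; print([[.22]+x for x in rows]); c=log(rows[-1])
    print(np.round(c,2))
E
```

```text
[[0.22, -22, 2, 0, 5.5], [0.22, -33, 1, 0, 4.0], [0.22, -44, 0, 0, 2.5], [0.22, -55, -1, 0, 0.5], [0.22, -66, -2, 0, -1.5], [0.22, -77, -2, 0, -4.0], [0.22, -88, -2, 0, -7.0], [0.22, -99, -2, 0, -10.0], [0.22, -110, -1, 0, -14.0], [0.22, -121, 0, 0, -19.0]]
[606.11 -22.66  51.45   1.08]
[[0.22, -11, -1, 0, -5.5], [0.22, -22, -2, 0, -12.0], [0.22, -34, -1, 0, -20.0], [0.22, -44, 1, 0, -26.0], [0.22, -54, 6, 0, -26.0], [0.22, -64, 11, 0, -26.0], [0.22, -74, 15, 0, -26.0], [0.22, -84, 20, 0, -26.0], [0.22, -94, 25, 0, -26.0], [0.22, -104, 30, 0, -26.0]]
[ 583.78 -128.58   51.45    1.54]
[[0.22, -11, 0, 0, 0.0], [0.22, -21, 0, 0, 0.0]]
[ 583.05 -149.56   51.45    1.54]
```

Call:
send_rows:
  series:
    - [[0.22,-14,1,0,3],[0.22,-24,1,0,3],[0.22,-36,1,0,2.5],[0.22,-55,-1,0,0.5],[0.22,-66,-2,0,-1.5],[0.22,-77,-2,0,-4.0],[0.22,-88,-2,0,-7.0],[0.22,-99,-2,0,-10.0],[0.22,-110,-1,0,-14.0],[0.22,-121,0,0,-19.0]]

```text
clock: 4.6
eef_pos: [606.2, -23.1, 53.3]
eef_rot: [3.139, -0.001, 1.086]
wrist_force: [-0.3, -0.1, -1.3]
finger_gap: 20.7
```

```bash
python3 - <<'E'
from plan import *
s=manip.read_state(); print(s['clock'],s['eef_pos'],s['eef_rot'],s['wrist_force'])
t=manip.camera('top'); P=pose(t); hsv=cv2.cvtColor(t['img'],cv2.COLOR_RGB2HSV)
n,l,st,ce=cv2.connectedComponentsWithStats(cv2.inRange(hsv,(95,120,60),(125,255,255)))
for i in range(1,n):
    if st[i,4]>5 and 180<ce[i][0]<332 and 118<ce[i][1]<230: print(st[i].tolist(),w2i(onz(t,[ce[i]],50,P)[0][:2]).round(1))
w=manip.camera('wrist'); save(w,'w4')
E
```

```text
4.6 [606.22515079 -23.13359466  53.25130377] [ 3.13928283e+00 -9.84492593e-04  1.08647376e+00] [-0.28724026 -0.10852036 -1.29763312]
[203, 152, 10, 10, 81] [ 40.5 202.7]
[201, 177, 10, 10, 41] [-34.9 201.9]
```

View pics/w4.png

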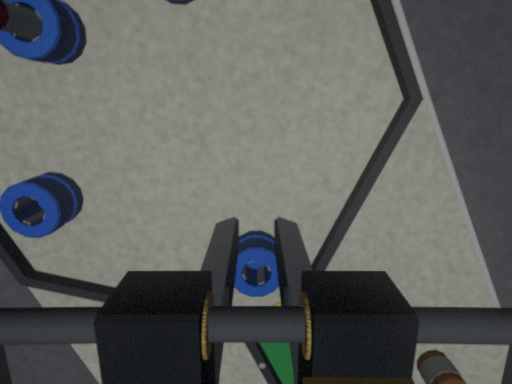

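The puck is seated against the fingertips, with its top ring at (258,272) and the gate beyond it. I check the real offset from tool to puck.

```bash
python3 - <<'E'
from plan import *
w=manip.camera('wrist'); s=manip.read_state(); P=pose(w,s)
q=onz(w,[[258,272]],56,P)[0][:2]; print(ax(s['eef_rot'][2])@(q-s['eef_pos'][:2]), w2i(q), load())
E
```

```text
[-20.83076557   1.43458236] [11.10041237 44.29848437] [583.050610939126, -149.5647032342083, 51.446, 1.536]
```

Call:
send_rows:
  series:
    - [[0.22,-11,-1,0,-5.5],[0.22,-22,-2,0,-12.0],[0.22,-34,-1,0,-20.0],[0.22,-44,1,0,-26.0],[0.22,-54,6,0,-26.0],[0.22,-64,11,0,-26.0],[0.22,-74,15,0,-26.0],[0.22,-84,20,0,-26.0],[0.22,-94,25,0,-26.0],[0.22,-104,30,0,-26.0]]

```text
clock: 5.75
eef_pos: [583.7, -129.6, 51.4]
eef_rot: [3.142, 0.0, 1.535]
wrist_force: [1.2, 0.3, 1.2]
finger_gap: 21.1
```

Call:
send_rows:
  series:
    - [[0.22,-11,0,0,0],[0.22,-18,0,0,0],[0.22,-22,0,0,0],[0.22,-22,0,0,0],[0.22,-22,0,0,0],[0.22,0,0,0,0],[0.22,40,0,0,0],[0.22,80,0,0,0],[0.22,80,0,-50,0],[0.22,80,0,-100,0]]

```text
clock: 6.75
eef_pos: [585.7, -46.9, 151.8]
eef_rot: [-3.139, -0.0, 1.538]
wrist_force: [0.6, 0.0, 0.3]
finger_gap: 20.8
```

```bash
python3 - <<'E'
from plan import *
c=load(); c[:2]=list(np.array([583.78,-128.58])+ax(1.536).T@np.array([80,0])); c[2]=151.446; json.dump(c,open('cmd.json','w')); print('cmd',c)
s=manip.read_state(); print(s['clock'],s['eef_pos'],s['eef_rot'],s['wrist_force'])
w=manip.camera('wrist'); save(w,'w5'); P=pose(w,s); hsv=cv2.cvtColor(w['img'],cv2.COLOR_RGB2HSV)
n,l,st,ce=cv2.connectedComponentsWithStats(cv2.inRange(hsv,(95,120,60),(125,255,255)))
for i in range(1,n):
    if st[i,4]>60: print('w',st[i].tolist(),w2i(onz(w,[ce[i]],45,P)[0][:2]).round(1))
t=manip.camera('top'); P=pose(t); hsv=cv2.cvtColor(t['img'],cv2.COLOR_RGB2HSV)
n,l,st,ce=cv2.connectedComponentsWithStats(cv2.inRange(hsv,(95,120,60),(125,255,255)))
for i in range(1,n):
    if st[i,4]>5 and 180<ce[i][0]<332 and 118<ce[i][1]<230: print(st[i].tolist(),w2i(onz(t,[ce[i]],50,P)[0][:2]).round(1))
r=route(w2i((504.5,46)),-51,11,22)
a=rel(c,r[0][0],151.4,r[0][1]); print('hover',a); c=log(a); c=log([0,0,100,0])
for i in range(1,len(r),10):
    rows=[rel(c,p,51.4,y) for p,y in r[i:i+10]]; print([[.22]+x for x in rows]); c=log(rows[-1])
E
```

```text
cmd [np.float64(586.5631444329555), np.float64(-48.62842648787138), 151.446, 1.536]
6.75 [585.69447273 -46.92170039 151.81636777] [-3.13862950e+00 -3.03821433e-04  1.53839666e+00] [0.58301085 0.01824088 0.32950886]
w [127, 55, 45, 42, 1203] [-87.  130.1]
w [242, 295, 31, 11, 244] [ -0.2 -76.5]
[203, 152, 10, 10, 79] [ 40.3 203. ]
[309, 169, 5, 10, 32] [  0.9 -96.4]
[201, 177, 10, 10, 40] [-35.3 201.9]
[227, 196, 10, 10, 80] [-84.1 128.4]
hover [119, -118, 0, -50.0]
[[0.22, -22, 0, 0, 0.0], [0.22, -33, 0, 0, 1.0], [0.22, -44, 1, 0, 2.0], [0.22, -55, 0, 0, 3.5], [0.22, -66, 0, 0, 5.0], [0.22, -77, 0, 0, 6.5], [0.22, -88, -1, 0, 9.0], [0.22, -99, -2, 0, 11.0], [0.22, -110, -4, 0, 14.0], [0.22, -121, -5, 0, 17.5]]
[[0.22, -11, 1, 0, 4.0], [0.22, -22, 1, 0, 9.0], [0.22, -33, 1, 0, 15.5], [0.22, -45, 0, 0, 23.0], [0.22, -56, -2, 0, 32.5], [0.22, -65, -8, 0, 32.5], [0.22, -75, -14, 0, 32.5], [0.22, -84, -20, 0, 32.5], [0.22, -93, -25, 0, 32.5], [0.22, -104, -32, 0, 32.5]]
```

View pics/w5.png

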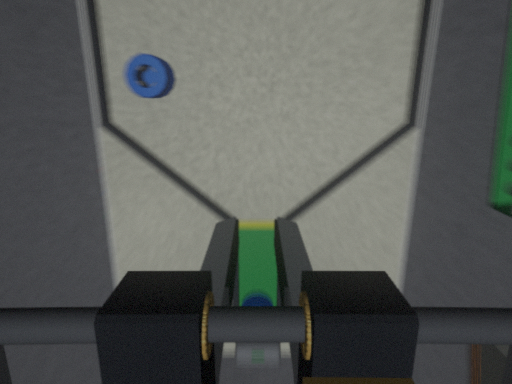

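View 7: A is deep in the lane, around (257,300), at y≈-85 to -90. C is at (149,76), unmoved. Next is C.

Call:
send_rows:
  series:
    - [[0.22,35,-35,0,-8],[0.22,70,-70,0,-16],[0.22,105,-105,0,-24],[0.22,119,-118,0,-32],[0.22,119,-118,0,-40],[0.22,119,-118,30,-47],[0.22,119,-118,60,-50],[0.22,119,-118,90,-50],[0.22,119,-118,100,-50],[0.22,119,-118,100,-50]]

```text
clock: 7.85
eef_pos: [472.1, 74.4, 50.6]
eef_rot: [-3.14, -0.002, 2.409]
wrist_force: [0.2, 1.0, 0.6]
finger_gap: 20.5
```

Call:
send_rows:
  series:
    - [[0.22,-14,0,0,0],[0.22,-24,0,0,0.5],[0.22,-37,0,0,1.5],[0.22,-53,0,0,3.5],[0.22,-66,0,0,5],[0.22,-77,0,0,6.5],[0.22,-88,-1,0,9],[0.22,-99,-2,0,11],[0.22,-110,-4,0,14],[0.22,-121,-5,0,17.5]]

```text
clock: 8.85
eef_pos: [559.7, -11.0, 51.4]
eef_rot: [-3.141, -0.0, 2.1]
wrist_force: [-0.9, 1.4, 0.9]
finger_gap: 20.6
```

```bash
python3 - <<'E'
from plan import *
s=manip.read_state(); print(s['clock'],s['eef_pos'],s['eef_rot'],s['wrist_force'])
w=manip.camera('wrist'); save(w,'w6'); P=pose(w,s); hsv=cv2.cvtColor(w['img'],cv2.COLOR_RGB2HSV)
n,l,st,ce=cv2.connectedComponentsWithStats(cv2.inRange(hsv,(95,120,60),(125,255,255)))
for i in range(1,n):
    if st[i,4]>60:
        q=onz(w,[ce[i]],47,P)[0][:2]; print('w',st[i].tolist(),w2i(q).round(1),ax(s['eef_rot'][2])@(q-s['eef_pos'][:2]))
E
```

```text
8.85 [559.71668008 -11.00005662  51.44709585] [-3.14149359e+00 -5.13690676e-05  2.09950878e+00] [-0.90686139  1.39611608  0.88318556]
w [360, 0, 77, 54, 1878] [-29.7 199.9] [107.27069567  65.83614734]
w [466, 78, 46, 57, 1474] [ 37.3 199.3] [ 70.95254124 122.14864057]
w [239, 234, 35, 11, 195] [-26.   71.1] [-3.64510254  0.18515938]
w [234, 244, 45, 54, 1502] [-15.3  53.4] [-24.31928731  -0.18968707]
```

Seated and centred. Continue through the gate.

Call:
send_rows:
  series:
    - [[0.22,-11,1,0,4],[0.22,-22,1,0,9],[0.22,-33,1,0,16],[0.22,-45,0,0,24],[0.22,-56,-2,0,32],[0.22,-65,-8,0,32.5],[0.22,-75,-14,0,32.5],[0.22,-84,-20,0,32.5],[0.22,-93,-25,0,32.5],[0.22,-99,-29,0,32.5]]

```text
clock: 9.9
eef_pos: [584.4, -111.4, 51.5]
eef_rot: [3.142, 0.0, 1.537]
wrist_force: [0.0, -0.3, -0.1]
finger_gap: 20.9
```

```bash
python3 - <<'E'
from plan import *
s=manip.read_state(); print(s['clock'],s['eef_pos'],s['eef_rot'],s['wrist_force'],'tcp infeed',w2i(s['eef_pos'][:2]),load())
w=manip.camera('wrist'); save(w,'w7'); P=pose(w,s); hsv=cv2.cvtColor(w['img'],cv2.COLOR_RGB2HSV)
n,l,st,ce=cv2.connectedComponentsWithStats(cv2.inRange(hsv,(95,120,60),(125,255,255)))
for i in range(1,n):
    if st[i,4]>60:
        q=onz(w,[ce[i]],47,P)[0][:2]; print('w',st[i].tolist(),w2i(q).round(1))
E
```

```text
9.9 [ 584.43709383 -111.36979783   51.47618163] [3.14152240e+00 8.36289635e-05 1.53661964e+00] [ 0.01469175 -0.31428205 -0.06183814] tcp infeed [-5.14294609e-07 -2.53844687e+01] [584.5822352661927, -116.11418408094983, 51.446, 1.5359999999999998]
w [239, 234, 36, 12, 200] [ -0.2 -29.1]
w [234, 246, 45, 60, 1714] [  0.1 -52.3]
w [231, 342, 50, 17, 545] [  -0.3 -105.4]
```

View pics/w7.png

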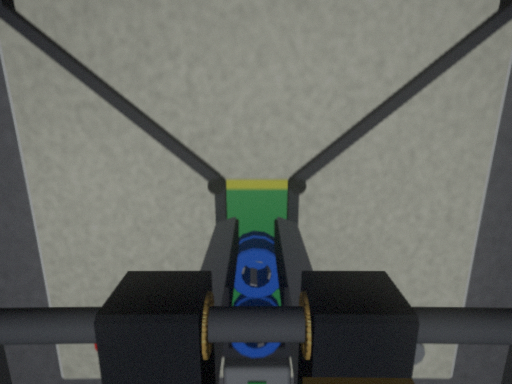

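The second carrier is at y≈-48 (257,272) with the first beyond it, and both are past the yellow line. I nudge 3 mm, back off, lift and plan B.

Call:
send_rows:
  series:
    - [[0.22,-3,0,0,0],[0.22,-3,0,0,0],[0.22,20,0,0,0],[0.22,60,0,0,0],[0.22,100,0,0,0],[0.22,100,0,-50,0],[0.22,100,0,-100,0],[0.22,100,0,-100,0]]

```text
clock: 10.75
eef_pos: [590.6, -9.8, 158.4]
eef_rot: [3.131, 0.0, 1.537]
wrist_force: [0.9, 0.3, -0.4]
finger_gap: 20.8
```

```bash
python3 - <<'E'
from plan import *
s=manip.read_state(); print(s['clock'],s['eef_pos'],s['eef_rot'],s['wrist_force'])
w=manip.camera('wrist'); s2=manip.read_state(); p=(s['eef_pos']+s2['eef_pos'])/2
c=[p[0],p[1],151.446,1.536]; json.dump(c,open('cmd.json','w')); print(p,s2['eef_rot'])
s['eef_pos']=p; save(w,'w8'); P=pose(w,s); hsv=cv2.cvtColor(w['img'],cv2.COLOR_RGB2HSV)
n,l,st,ce=cv2.connectedComponentsWithStats(cv2.inRange(hsv,(95,120,60),(125,255,255)))
for i in range(1,n):
    if st[i,4]>60: print('w',st[i].tolist(),w2i(onz(w,[ce[i]],45,P)[0][:2]).round(1))
r=route((41,204),-19,12,22)
a=rel(c,r[0][0],151.4,r[0][1]); print('hover',a); c=log(a); c=log([0,0,100,0])
for i in range(1,len(r),10):
    rows=[rel(c,p,51.4,y) for p,y in r[i:i+10]]; print([[.22]+x for x in rows]); c=log(rows[-1])
    print(c)
E
```

```text
10.75 [590.58869029  -9.81791174 158.37183591] [3.13100582e+00 4.62448294e-04 1.53728303e+00] [ 0.92220262  0.2658191  -0.42152447]
[589.95667009  -9.89150647 156.56289492] [3.13551654e+00 2.85194019e-04 1.53688341e+00]
w [189, 0, 41, 46, 770] [-31.3 204. ]
w [284, 2, 42, 46, 1227] [ 41. 205.]
w [237, 287, 30, 15, 153] [ -1.7 -32.2]
w [237, 295, 30, 12, 233] [ -1.1 -43.7]
w [235, 342, 33, 18, 351] [  -1.1 -100.5]
hover [169, 50, 0, 15.5]
[[0.22, -22, 0, 0, 0.0], [0.22, -34, 0, 0, 0.0], [0.22, -46, 0, 0, -0.5], [0.22, -58, 0, 0, -0.5], [0.22, -70, 0, 0, -1.0], [0.22, -82, 0, 0, -1.0], [0.22, -94, 0, 0, -1.5], [0.22, -106, 1, 0, -2.0], [0.22, -118, 1, 0, -2.5], [0.22, -130, 1, 0, -3.0]]
[np.float64(607.681462727377), np.float64(32.97861363059198), 51.446, np.float64(1.3178338435007089)]
[[0.22, -12, 0, 0, -0.5], [0.22, -24, 0, 0, -1.0], [0.22, -36, 0, 0, -2.0], [0.22, -48, 0, 0, -3.0], [0.22, -60, 1, 0, -4.5], [0.22, -72, 1, 0, -6.5], [0.22, -84, 2, 0, -9.0], [0.22, -96, 3, 0, -12.5], [0.22, -108, 5, 0, -12.5], [0.22, -119, 8, 0, -12.5]]
[np.float64(585.6443471585122), np.float64(-84.23642609300533), 51.446, np.float64(1.536)]
```

Call:
send_rows:
  series:
    - [[0.22,40,12,0,5],[0.22,80,24,0,10],[0.22,120,36,0,15],[0.22,155,46,0,15.5],[0.22,169,50,20,15.5],[0.22,169,50,50,15.5],[0.22,169,50,80,15.5],[0.22,169,50,100,15.5],[0.22,169,50,100,15.5],[0.22,169,50,100,15.5]]

```text
clock: 11.8
eef_pos: [643.7, 156.8, 51.2]
eef_rot: [-3.141, 0.0, 1.266]
wrist_force: [-1.2, 0.1, 0.7]
finger_gap: 20.7
```

```bash
python3 - <<'E'
from plan import *
P0=[];s=manip.read_state(); print(s['clock'],s['eef_rot'])
w=manip.camera('wrist'); P=pose(w,s); 
for k in range(2): P0.append(manip.read_state()['eef_pos']); manip.camera('side')
p=np.mean(P0,axis=0); print(P0)
hsv=cv2.cvtColor(w['img'],cv2.COLOR_RGB2HSV)
n,l,st,ce=cv2.connectedComponentsWithStats(cv2.inRange(hsv,(95,120,60),(125,255,255)))
for i in range(1,n):
    if st[i,4]>60:
        q=onz(w,[ce[i]],45,P)[0][:2]; print('w',st[i].tolist(),w2i(q).round(1),ax(s['eef_rot'][2])@(q-p[:2]))
c=[p[0],p[1],p[2],s['eef_rot'][2]]; json.dump(c,open('cmd.json','w'))
r=route((41,204.5),-19,12,22)
for i in range(1,len(r),10):
    rows=[rel(c,p,51.4,y) for p,y in r[i:i+10]]; print([[.22]+x for x in rows]); c=log(rows[-1])
E
```

```text
11.8 [-3.14075935e+00  4.26285450e-04  1.26550346e+00]
[array([644.19696347, 156.81750055,  52.20588341]), array([644.39260924, 156.85331364,  52.6710259 ])]
w [234, 264, 48, 43, 1530] [ 41.4 209.6] [-36.25552355   0.47376607]
[[0.22, -21, 1, 1, 0.0], [0.22, -33, 1, 1, 0.0], [0.22, -45, 1, 1, -0.5], [0.22, -57, 1, 1, -0.5], [0.22, -69, 1, 1, -1.0], [0.22, -81, 2, 1, -1.0], [0.22, -93, 2, 1, -1.5], [0.22, -105, 2, 1, -2.0], [0.22, -117, 2, 1, -2.5], [0.22, -129, 3, 1, -3.0]]
[[0.22, -12, -1, 0, -0.5], [0.22, -24, -1, 0, -1.0], [0.22, -36, -1, 0, -2.0], [0.22, -48, 0, 0, -3.0], [0.22, -60, 0, 0, -4.5], [0.22, -72, 0, 0, -6.0], [0.22, -84, 1, 0, -9.0], [0.22, -96, 2, 0, -12.5], [0.22, -108, 4, 0, -12.5], [0.22, -119, 7, 0, -12.5]]
```

Centred behind B with clear room. Push, with dz 0.

Call:
send_rows:
  series:
    - [[0.22,-12,0,0,0],[0.22,-22,1,0,0],[0.22,-34,1,0,0],[0.22,-48,1,0,-0.5],[0.22,-63,1,0,-1],[0.22,-78,2,0,-1],[0.22,-93,2,0,-1.5],[0.22,-105,2,0,-2],[0.22,-117,2,0,-2.5],[0.22,-129,3,0,-3]]

```text
clock: 12.95
eef_pos: [607.6, 31.9, 51.5]
eef_rot: [3.142, -0.0, 1.318]
wrist_force: [-0.5, 1.4, 0.1]
finger_gap: 20.8
```

```bash
python3 - <<'E'
from plan import *
P0=[];s=manip.read_state(); print(s['clock'],s['eef_rot'],s['wrist_force'])
w=manip.camera('wrist'); P=pose(w,s); save(w,'w9')
for k in range(2): P0.append(manip.read_state()['eef_pos']); manip.camera('side')
p=np.mean(P0,axis=0); print(P0, w2i(p[:2]))
hsv=cv2.cvtColor(w['img'],cv2.COLOR_RGB2HSV)
n,l,st,ce=cv2.connectedComponentsWithStats(cv2.inRange(hsv,(95,120,60),(125,255,255)))
for i in range(1,n):
    if st[i,4]>60:
        q=onz(w,[ce[i]],47,P)[0][:2]; print('w',st[i].tolist(),w2i(q).round(1),ax(s['eef_rot'][2])@(q-p[:2]))
c=[p[0],p[1],51.4,s['eef_rot'][2]]; json.dump(c,open('cmd.json','w'))
r=route((41,204.5),-20,12,22)[11:]
for i in range(0,len(r),10):
    rows=[rel(c,p,51.4,y) for p,y in r[i:i+10]]; print([[.22]+x for x in rows]); c=log(rows[-1])
E
```

```text
12.95 [ 3.14155445e+00 -2.62603695e-05  1.31832951e+00] [-0.48167818  1.41461749  0.05685866]
[array([607.4338658 ,  30.39715742,  51.43336346]), array([607.67989998,  31.3239805 ,  51.44148175])] [ 18.27152577 117.54961829]
w [92, 72, 69, 61, 1939] [-29.5 204.3] [ 74.38859787 -65.41669758]
w [239, 234, 36, 11, 181] [ 17.6 115. ] [-2.67592679 -0.14485041]
w [234, 246, 45, 52, 1482] [13.2 94.7] [-23.39839599   0.03020912]
[[0.22, -10, 0, 0, -0.5], [0.22, -22, 0, 0, -1.0], [0.22, -34, 0, 0, -2.0], [0.22, -46, 0, 0, -3.0], [0.22, -58, 0, 0, -4.5], [0.22, -70, 1, 0, -6.0], [0.22, -82, 1, 0, -9.0], [0.22, -94, 2, 0, -12.5], [0.22, -105, 5, 0, -12.5], [0.22, -118, 8, 0, -12.5]]
```

Call:
send_rows:
  series:
    - [[0.22,-10,0,0,-0.5],[0.22,-22,0,0,-1],[0.22,-34,0,0,-2],[0.22,-46,0,0,-3],[0.22,-58,0,0,-4.5],[0.22,-70,1,0,-6],[0.22,-82,1,0,-9],[0.22,-94,2,0,-12.5],[0.22,-105,5,0,-12.5],[0.22,-115,7,0,-12.5]]

```text
clock: 14.1
eef_pos: [585.9, -81.4, 51.5]
eef_rot: [3.142, 0.0, 1.534]
wrist_force: [0.3, 0.5, -0.6]
finger_gap: 20.8
```

```bash
python3 - <<'E'
from plan import *
P0=[];s=manip.read_state(); print(s['clock'],s['eef_rot'],s['wrist_force'])
w=manip.camera('wrist'); P=pose(w,s); save(w,'w10')
for k in range(2): P0.append(manip.read_state()['eef_pos']); manip.camera('side')
p=np.mean(P0,axis=0); print(P0, w2i(p[:2]))
hsv=cv2.cvtColor(w['img'],cv2.COLOR_RGB2HSV)
n,l,st,ce=cv2.connectedComponentsWithStats(cv2.inRange(hsv,(95,120,60),(125,255,255)))
for i in range(1,n):
    if st[i,4]>60:
        q=onz(w,[ce[i]],47,P)[0][:2]; print('w',st[i].tolist(),w2i(q).round(1),ax(s['eef_rot'][2])@(q-p[:2]))
E
```

```text
14.1 [3.14155065e+00 5.65486156e-05 1.53412258e+00] [ 0.27103913  0.50689383 -0.5638879 ]
[array([585.80770086, -82.48511816,  51.43535771]), array([585.86680822, -81.63094267,  51.4252175 ])] [0.40294289 3.95795448]
w [239, 234, 35, 11, 193] [0.7 0.9] [-3.04990544  0.28504318]
w [232, 244, 48, 63, 1834] [  0.4 -23.4] [-27.31695412   0.02872318]
w [233, 342, 46, 15, 298] [ -0.1 -72.7] [-76.6792212   -0.34324431]
w [230, 354, 52, 30, 966] [ -0.4 -90. ] [-93.92357272  -0.50591355]
```

View pics/w10.png

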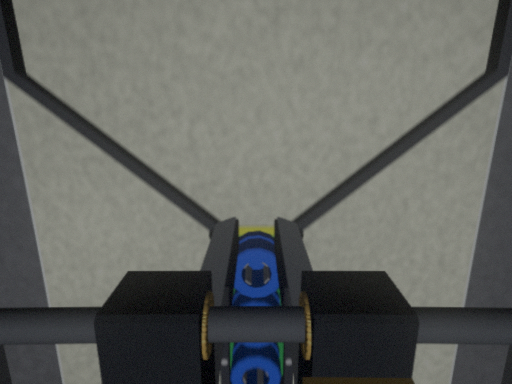

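The third is in the lane at y≈-17, queued behind the others. I add 4 mm of margin, then withdraw and verify.

Call:
send_rows:
  series:
    - [[0.22,-2,0,0,0],[0.22,-4,0,0,0],[0.22,-4,0,0,0],[0.22,-4,0,0,0],[0.22,15,0,0,0],[0.22,45,0,0,0],[0.22,45,0,-50,0],[0.22,45,0,-100,0],[0.22,45,0,-150,0],[0.22,45,0,-160,0]]

```text
clock: 15.25
eef_pos: [589.1, -35.2, 217.8]
eef_rot: [3.133, 0.001, 1.536]
wrist_force: [0.4, 0.4, -0.3]
finger_gap: 20.4
```

Call:
send_rows:
  series:
    - [[0.22,-50,0,0,0],[0.22,-100,0,0,0],[0.22,-150,0,0,0],[0.22,-200,0,0,0],[0.22,-250,0,0,0],[0.22,-250,0,0,0],[0.22,-250,0,0,0]]

```text
clock: 15.95
eef_pos: [578.4, -285.8, 210.4]
eef_rot: [-3.141, -0.001, 1.534]
wrist_force: [0.1, -0.2, -0.4]
finger_gap: 20.6
```

```bash
python3 - <<'E'
from plan import *
manip.camera('side'); s=manip.read_state(); print(s['clock'],s['eef_pos'],s['eef_rot'],s['wrist_force'])
w=manip.camera('wrist'); save(w,'w11'); P=pose(w,s); hsv=cv2.cvtColor(w['img'],cv2.COLOR_RGB2HSV)
n,l,st,ce=cv2.connectedComponentsWithStats(cv2.inRange(hsv,(95,120,60),(125,255,255)))
for i in range(1,n):
    if st[i,4]>60: print('w',st[i].tolist(),w2i(onz(w,[ce[i]],45,P)[0][:2]).round(1))
t=manip.camera('top'); P=pose(t); hsv=cv2.cvtColor(t['img'],cv2.COLOR_RGB2HSV)
for nm,m,z in [('blue',cv2.inRange(hsv,(95,120,60),(125,255,255)),50),('red',cv2.inRange(hsv,(0,150,100),(8,255,255)),75)]:
  n,l,st,ce=cv2.connectedComponentsWithStats(m)
  for i in range(1,n):
    if st[i,4]>5 and 180<ce[i][0]<332 and 118<ce[i][1]<230: print(nm,st[i].tolist(),onz(t,[ce[i]],z,P)[0][:2].round(1),w2i(onz(t,[ce[i]],z,P)[0][:2]).round(1))
E
```

```text
16.0 [ 578.68214733 -284.75680509  210.79238637] [-3.14080854e+00 -5.84075638e-04  1.53565993e+00] [-0.11816812  0.05929701  0.44476994]
w [239, 0, 35, 73, 1789] [  0.  -68.8]
w [125, 248, 19, 16, 223] [-136.9 -295.6]
w [104, 270, 22, 16, 239] [-162.8 -322.5]
w [411, 361, 90, 23, 1976] [ 245.2 -452.7]
blue [279, 167, 35, 13, 320] [ 584.  -138.4] [  0.4 -52.5]
blue [201, 177, 10, 10, 37] [556.2 116.7] [-35.9 201.6]
red [204, 179, 3, 3, 8] [561.1 119.5] [-31.1 204.6]
red [303, 199, 5, 6, 24] [ 501.7 -160.6] [-81.  -77.4]
```

View pics/w11.png

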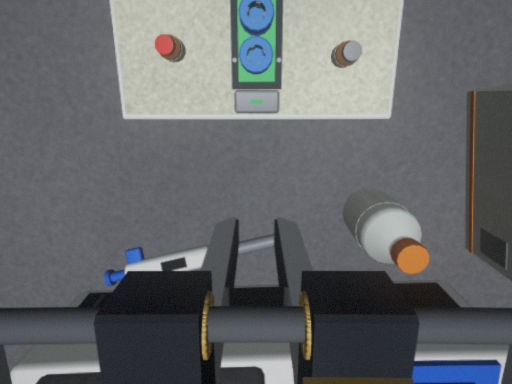

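The last view shows two queued carriers at (256,12) and (256,55), short of the stop, with both vials, the pipette and the bottle in place. The top view gives one blue file whose mean is y=-52.5. That matches three carriers at about -21, -53 and -86.

```bash
python3 -c "
from cell import manip
print(manip.sign_off())"
```

```text
the job is handed in; nothing more can be done
None
```

I pushed all three empty carriers through the gate one at a time, using the two fingertips about 20 mm apart as a cradle, and handed the job in at about 16 s of the 64 s allowed. No verdict was reported.

- **Carriers:** My last checks put them in single file at about y = -21, -53 and -86 mm. They were on the lane axis to about 1 mm. The last wrist picture showed only the two farther carriers. The third position rests on the fingertip position and on the top view, where the three show as one blue file with its centre at y = -52.5 mm.
- **Loaded carrier:** The top view puts it within about 1 mm of where it started, and its red cap had not moved.
- **Bystanders:** The red vial had not moved in the top view. The grey vial, pipette and bottle looked in place in the last wrist picture but were not measured. I did not check the marker at the end; the arm worked well away from it.
- **Robot:** The arm was clear of everything, with the fingertips about 200 mm above the bench. Wrist force read no more than about 2 N whenever I checked.
- **Disagreements:** The top and wrist views differed by 1 to 3 mm in places. Straight after fast moves, the measured tool pose was off by a few millimetres, and up to 7 mm in height, until it settled.

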